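# Set a height gauge's stop screw to its setting block

### The job

Two identical height gauges for checking stone candle jars stand on the bench; one has the white marble setting block under its beam. Take the wooden-handled driver from its stand, seat its blade in the slotted screw head on top of that gauge and turn the screw clockwise until the spring foot just comes down on the block with a light drag, well short of squashing its spring. Leave the block where it is and the driver standing seated in the slot.

Things in the scene. Friction and masses are not known exactly. Their poses are not given: they have to be found in the camera images.
- driver: Flat-blade T-handled driver, 59 mm tall, 150 g, upright, loose in a wooden stand. Origin: centre of the blade's lower edge; x along blade and handle, z up. Heights above it: steel blade 48 (x) x 5 mm, 0 to 9; collar 40 mm across, 9 to 15; neck, to 29; dark wood handle 66 (x) x 16 (y) mm, 29 to 59: grip its long sides. The collar rests on the 30 mm high stand, blade in a slot: lift straight up 15 mm to free it.
- slot (a point): Centre of the slot's floor in the screw head on the beam of the gauge with the block, 106 mm above the table; x along the slot, z up; turns with the screw. Steel head 60 mm across, slot 16 mm wide, 10 mm deep, open-ended. The seated driver (either way round) rests its collar on the head, its origin 1 mm above this point. The head does not rise or sink. The driver turns about 0.23 rad before the head follows.
- screw (a joint): Turn of that screw, rad, growing clockwise from above, 0.2 to 0.5 at the start; lowers the foot 8 mm per rad. Friction 0.06 N m; stays where left. At 1.0 the foot meets the block, the slot then 0.35 rad anticlockwise of the beam's length. At 1.35 the slot is parallel with the beam: a good setting. Past about 1.85 it is too tight.
- foot: Steel spring foot of that gauge, a disc 22 mm across below the beam, above the block. Origin: centre of its underside; does not turn: x along the block, through the gauge, y along the beam, z up. Starts 4 to 6.4 mm above the block. It gives upward: 0.5 N at first touch plus 0.5 N per mm, up to 9 mm. Fixed gauge: base 110 (x) x 150 x 12 mm, beam 138 (y) x 36 mm, top at 102 mm. The other gauge is identical.
- setting_block: White marble setting block, 100 (x) x 36 (y) x 40 mm high, 0.36 kg, loose, lying on the gauge's base (12 mm above the table) beneath the foot and showing on both sides of the beam; its top is 52 mm above the table. Origin: centre of its underside, z up.
Things that resemble listed ones, but are neither listed nor needed, are in the scene too. Leave any pink or purple look-alike of the driver alone.

How it is judged:
On the way, in this order (a step that is already met when the one before it is completed fails the run):
1. the driver's blade is seated in the slot of the screw above the block, the foot still clear (horizontal distance between driver and slot below 0.01 m and z of driver in the frame of slot below 0.005 m and angle between driver's own z axis and vertical below 0.17 rad and contact force between foot and setting_block below 0.1 N), for 0.2 s.
2. the foot has come down on the block (contact force between foot and setting_block above 0.3 N), for 0.2 s.
At the end, for the whole second after the job is handed in: The foot rests on the setting block with 0.3 to 4.2 N; the block is at rest within 12 mm of where it was; the driver stands at rest in the slot, within 10 mm of the screw's axis sideways, less than 5 mm above the slot's floor and within 10 degrees of upright (contact force between foot and setting_block between 0.3 and 4.2 N and distance of setting_block from where it was at the start of the episode below 0.012 m and linear speed of each of setting_block, driver below 0.01 m/s and horizontal distance between driver and slot below 0.01 m and z of driver in the frame of slot below 0.005 m and angle between driver's own z axis and vertical below 0.17 rad); the robot touches nothing.
It also fails if it takes over 45 s, if anything falls off the work surface, if the arm or the gripper's body presses on something with over 40 N, if the wrist force passes 120 N, or if a joint passes its speed limit or range.

### The arm

A 6-joint arm with a two-finger parallel gripper is mounted at the origin on the work surface. World frame = base frame: x ahead of the robot, y to its left, z up, the work surface at z = 0. Lengths are in m, angles in rad, forces in N, time in s.
With the tool pointing down it reaches from about 0.275 to 0.85 m from the base axis. Payload 5.2 kg.
Tool frame: the origin (TCP) lies midway between the tips of the shut fingers; the grasp point (between the pads) lies 19 mm behind it; z points along the fingers, y is the line along which they close (so a half turn about z gives the same grasp; the last joint's range is limited). The gripper opens to 85 mm and grips with 20 to 120 N. Pads are 22 mm wide; open, the fingers measure 114 mm over their backs; the gripper's body (76 mm by 85 mm) begins 54 mm behind the grasp point. The pads swing forward as they close: fully open they stand 13 mm farther back than shut.
Start: joints at [0.978, 0.259, 1.535, -0, 1.348, -0.203], TCP at [0.209, 0.509, 0.231] pointing down, gripper open.
Joint ranges: [-3.14, 3.14], [-0.91, 2.08], [0.19, 2.58], [-1.22, 4.36], [0.22, 2.71], [-3.12, 3.12]. Speed limits (rad/s): [2.57, 2.57, 3.14, 3.14, 3.14, 3.14].

### API

Orientations are given as a unit quaternion [x, y, z, w].
In Python, from workcell import arm gives the robot as it stands.
- The arm moves only by the tool arm_command, never from a script. Its argument "plan" is a list of rows, each a list of 7 numbers: the turn, a rotation vector about the tool's x, y, z in rad, then the shift along the tool's x, y, z in mm, then the finger opening in mm, from 0 to 85.4. In form: [[rx, ry, rz, tx, ty, tz, gripper], ...]. A call has 1 to 8 rows; each row is the pose to reach, as a shift and turn from the pose commanded when the call began, along the tool's axes at that moment; what a row does not reach only later rows make up. A row lasts 1/12 s, in which the tool goes at most 41.7 mm and 7.16 degrees, less where a joint would pass 70% of its speed; a pose out of reach is approached as far as the arm can. A call with a gripper value outside its range is refused whole. The fingers move at their own pace and stop on an object; "grip_force" is the grip in N (left out, the last holds). Time passes only in rows, so rows that repeat a pose let the fingers close. It gives the time, the measured TCP pose, the force, the opening and the grip force at its end, in the units of the state.
- arm.get_obs(): the state, without advancing time (a new reading comes with each control period).
- arm.capture(name): name is "scene" or "top" or "wrist"; returns the picture (400x640x3 uint8, red, green, blue); there is no depth.
- arm.calibration(name): a dict with "mtx" (3x3 intrinsics, pixels), "eye" and "attitude" of the camera in the world; the wrist camera has in their place "hand_eye" (4x4, takes a point from camera to tool coordinates, whose origin is the TCP and whose axes are the flange's). Camera axes: x right, y down, z forward; pixel columns grow to the right and rows downward; lengths in m; the calibration is good to about 2 mm. A picture is of the moment at which its call begins: read the wrist's pose just before it. calibration takes no time and is no camera call.
- arm.job_done(): hands the job in; it is judged then, once.
Trained networks look in the newest picture that a camera, given by its name, has taken for a name from the list of things; names that differ only in an ending like _2 or _b are one class to them, and where a whole thing is asked for, a point or a joint stands for the part that bears it (a point fixed in the world has none). Each returns a list of dicts, best first, with "conf" (0 to 1); they miss things now and then, are a little off and sometimes report something else, mostly with a low value. They report only what shows in the picture. A call takes as long as a camera call. They do not tell look-alikes from the thing itself.
- arm.search_frame(camera, query): "xy" ([column, row] as shares, 0 to 1, of the picture: columns of its width, rows of its height, amid what is visible of it).
- arm.trace(camera, query): "mask" (400x640 bool, what is visible of it) and "xy" ([column, row] as shares, 0 to 1, of the picture: columns of its width, rows of its height, amid what is visible of it).
- arm.tip_of(camera, query): "xy" ([column, row] as shares, 0 to 1, of the picture: columns of its width, rows of its height: a listed point, or the origin of a listed thing).
The state is a dict: "t": time; "qpos": joint angles; "joint_vel": joint speeds; "effort": joint torques, N m; "ee_pos": TCP position; "eef_rot": TCP orientation; "force": force on the tool from outside, world axes, zero at the start; "ft_torque": the same for the moment, N m; "finger_gap": finger opening in m; "finger_force": force on a finger pad.
Only numpy, scipy, OpenCV 4.12 (cv2) and the standard library are available. Lean on these libraries where they do the work, as an engineer would, in place of code of your own. Each camera call takes 0.05 s, during which the arm holds its last target. There are 200 camera calls.

## Working session

There is one attempt and no reset: what is moved stays moved. The work goes in short steps, Python scripts to look and compute and a tool call to move; the robot and the scene stay as the last step left them, time stands still between calls to the robot, and variables do not carry over. Pictures are saved under pics/ and viewed, at most 12 in all, crops included, and the job is handed in when it is done.

Besides the shell and the picture viewer there is one more tool, called after "Call:" by a JSON object that holds its "fn" and its "kwargs". arm_command: Moves the arm, as the interface text tells. Its arguments: {"type":"object","properties":{"plan":{"type":"array","items":{"type":"array","items":{"type":"number"}}},"grip_force":{"type":"number"}},"required":["plan"]}

```bash
mkdir -p pics; cat > h.py <<'E'
import numpy as np, cv2
from workcell import arm
from scipy.spatial.transform import Rotation as R
def save(n,img): cv2.imwrite('pics/'+n+'.png',img[:,:,::-1])
def cam(name,o=None):
    c=arm.calibration(name); K=np.array(c['mtx'])
    if name=='wrist':
        o=o or arm.get_obs(); H=np.array(c['hand_eye']); Rt=R.from_quat(o['eef_rot']).as_matrix()
        return K,Rt@H[:3,:3],Rt@H[:3,3]+np.array(o['ee_pos'])
    a=np.array(c['attitude']); A=a if a.shape==(3,3) else R.from_quat(a).as_matrix()
    return K,A,np.array(c['eye'])
def at_z(C,uv,z):
    K,A,e=C; d=A@np.linalg.solve(K,[uv[0],uv[1],1]); return e+d*(z-e[2])/d[2]
def proj(C,p):
    K,A,e=C; q=K@(A.T@(np.array(p)-e)); return q[:2]/q[2]
E
python3 - <<'E'
from h import *
print(arm.get_obs()); 
for n in ['scene','top']: print(n,arm.calibration(n))
print(arm.calibration('wrist'))
for n in ['top','scene']:
    save(n+'0',arm.capture(n))
    C=cam(n)
    for q,z in [('driver',0.04),('slot',.106),('setting_block',.04),('foot',.057)]:
        for f in (arm.tip_of,arm.search_frame):
            for r in f(n,q)[:4]:
                uv=np.array(r['xy'])*[640,400]; print(n,q,f.__name__,round(r['conf'],2),uv.round(1),at_z(C,uv,z).round(3))
E
```

```text
{'t': 0.0, 'qpos': array([ 9.78202422e-01,  2.59342494e-01,  1.53608378e+00,  3.13643632e-05,
        1.34801480e+00, -2.02801191e-01]), 'joint_vel': array([ 0.00102783, -0.00031841, -0.00013648, -0.00124678,  0.00023672,
        0.00050712]), 'effort': array([ 2.50761659e-03, -4.46016347e+01, -2.90581620e+01, -3.18477021e-05,
        1.13110439e-02,  4.64041750e-05]), 'ee_pos': array([0.20866446, 0.50830711, 0.2304747 ]), 'eef_rot': array([ 1.93668186e-01,  9.81066654e-01, -8.46157368e-04, -3.72041188e-04]), 'force': array([-0.08667749, -0.88019226, -0.58127251]), 'ft_torque': array([-3.38847657e-02, -8.24301095e-05, -3.50332356e-03]), 'finger_force': 0.0, 'finger_gap': 0.0853698797364382}
scene {'mtx': array([[386.39620848,   0.        , 315.13523797],
       [  0.        , 386.39620848, 203.73712629],
       [  0.        ,   0.        ,   1.        ]]), 'eye': array([ 0.87908824, -0.30944122,  0.55198208]), 'attitude': array([ 0.80699971,  0.42935598, -0.18700565, -0.35976908])}
top {'mtx': array([[462.14733321,   0.        , 312.45170708],
       [  0.        , 462.14733321, 186.
[... 1268 characters left out ...]
setting_block call 0.72 [183.8 180.7] [0.473 0.257 0.04 ]
scene driver call 0.89 [301.4 194.6] [0.375 0.003 0.04 ]
scene driver call 0.85 [358.9 280.3] [ 0.606 -0.034  0.04 ]
scene driver call 0.65 [331.6 229.4] [ 0.488 -0.003  0.04 ]
scene driver call 0.83 [332.7 215.2] [0.459 0.021 0.04 ]
scene driver call 0.77 [359.9 267. ] [ 0.585 -0.015  0.04 ]
scene driver call 0.76 [303.1 183.9] [0.348 0.025 0.04 ]
scene slot call 0.65 [444.4 152.3] [0.49  0.274 0.106]
scene slot call 0.56 [442.5 152.6] [0.489 0.27  0.106]
scene setting_block call 0.58 [432.6 189.8] [0.512 0.237 0.04 ]
scene setting_block call 0.7 [443.4 187.3] [0.519 0.261 0.04 ]
scene foot call 0.59 [439.2 171.3] [0.49  0.276 0.057]
```

View pics/top0.png

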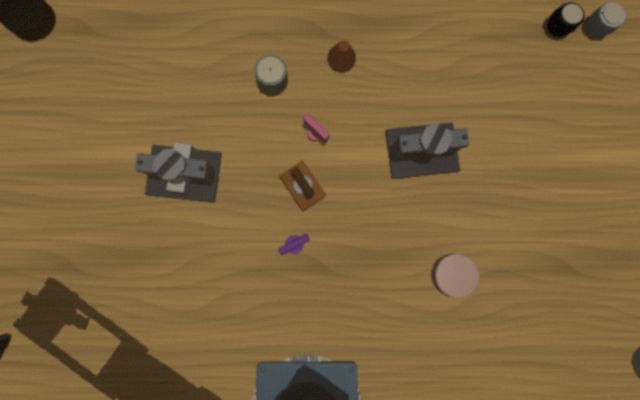

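View pics/scene0.png

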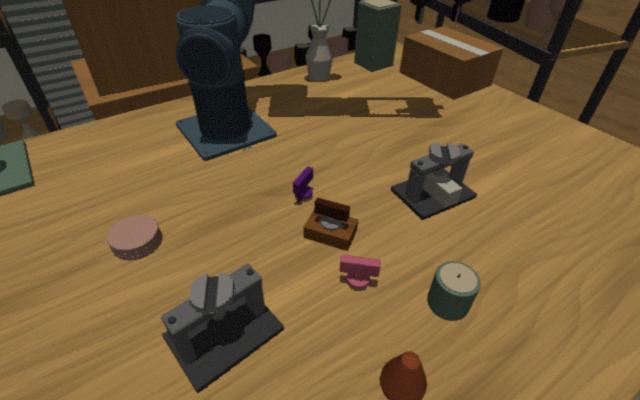

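The top view shows the block gauge at about (170,165), the driver in its stand at (302,183) with a pink look-alike at (316,128) and a purple one at (294,244). The scene view agrees, with the white block under the right-hand gauge at (440,185). Next I measure the driver's yaw and go above it.

```bash
cat >> h.py <<'E'
def dirmask(C,m,z):
    """axis of a mask's points projected on height z: centre of min-area rect, angle of long side, sizes"""
    v,u=np.nonzero(m); P=np.array([at_z(C,(a,b),z)[:2] for a,b in zip(u,v)])*1000
    (c,s,a)=cv2.minAreaRect(P.astype(np.float32)); 
    if s[0]<s[1]: a+=90; s=s[::-1]
    return np.array(c).round(1),np.radians((a+90)%180-90).round(3),np.round(s,1)
def go(p,yaw,o=None):
    """tool-axis shift (mm) and rz to TCP p with tool x heading yaw (mod pi), tool down"""
    o=o or arm.get_obs(); Rt=R.from_quat(o['eef_rot']).as_matrix()
    out=[]
    for k in (0,np.pi,-np.pi):
        y=yaw+k; X=[np.cos(y),np.sin(y),0]; Z=[0,0,-1]; T=np.column_stack([X,np.cross(Z,X),Z])
        rv=R.from_matrix(Rt.T@T).as_rotvec(); out.append(rv)
    rv=min(out,key=np.linalg.norm)
    print('rot',rv.round(3),'shift',((Rt.T@(np.array(p)-o['ee_pos']))*1000).round(1),'q6',o['qpos'][5].round(2))
E
python3 - <<'E'
from h import *
C=cam('top'); img=arm.capture('top')
for r in arm.trace('top','driver'):
    print(r['conf'],np.array(r['xy'])*[640,400],dirmask(C,r['mask'],.08))
hsv=cv2.cvtColor(img,cv2.COLOR_RGB2HSV)
save('zoom1',np.hstack([cv2.resize(img[155:215,270:335],(390,360),interpolation=2),cv2.resize(img[135:210,130:225],(390,360),interpolation=2)]))
for y in (0,): go([.47,.016,.23],.5)
E
```

```text
0.94 [292.928 243.92 ] (array([342. ,  26.9]), np.float64(-0.681), array([61. , 36.4]))
0.71 [312.832 133.68 ] (array([572.2, -10.8]), np.float64(0.799), array([65.3, 36.4]))
rot [-0.    0.   -0.89] shift [-428.7 -356.6    1.4] q6 -0.2
```

View pics/zoom1.png

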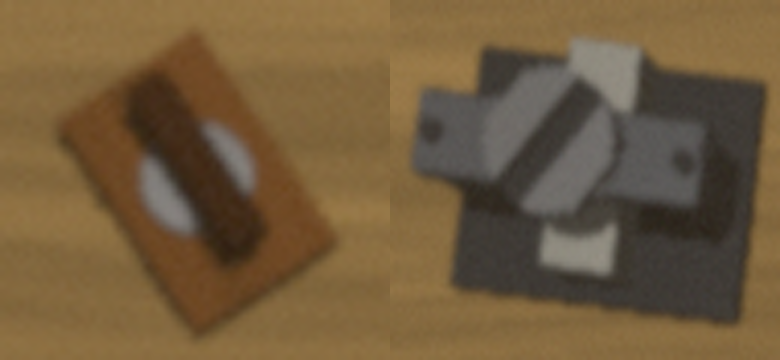

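Left crop: handle ends at about (295.8,170.8) and (309.5,195.8) in full-image pixels. Right crop: slot ends at about (159,176) and (179,154), and beam screws at (140,162) and (202,168).

```bash
python3 - <<'E'
from h import *
C=cam('top')
def seg(a,b,z):
    A,B=at_z(C,a,z),at_z(C,b,z); d=(B-A)[:2]; print(((A+B)/2).round(4),np.linalg.norm(d).round(4),(np.arctan(d[1]/d[0])).round(3)); return (A+B)/2,np.arctan2(d[1],d[0])
p,y=seg((295.8,170.8),(309.5,195.8),.08)
seg((159.2,175.6),(178.7,153.75),.116)
seg((140.2,162.1),(201.9,168.3),.102)
go([p[0],p[1],.22],y)
E
```

```text
[0.4629 0.0105 0.08  ] 0.0574 0.503
[0.4924 0.2669 0.116 ] 0.0555 -0.69
[0.4939 0.267  0.102 ] 0.1207 1.475
rot [-0.     0.    -0.893] shift [-424.2 -364.4   11.4] q6 -0.2
```

Call:
{"fn": "arm_command", "kwargs": {"plan": [[0, 0, -0.11, -30, -26, 1, 85], [0, 0, -0.22, -60, -52, 2, 85], [0, 0, -0.33, -90, -78, 3, 85], [0, 0, -0.44, -120, -104, 4, 85], [0, 0, -0.55, -150, -130, 5, 85], [0, 0, -0.66, -180, -156, 6, 85], [0, 0, -0.77, -210, -182, 7, 85], [0, 0, -0.89, -240, -208, 8, 85]]}}

```text
t: 1.67
ee_pos: [0.3422, 0.2449, 0.2242]
eef_rot: [-0.226, 0.974, 0.0, 0.0]
force: [0.2, -0.5, 0.4]
finger_gap: 0.085
finger_force: 0.0
```

```bash
python3 - <<'E'
from h import *
go([.463,.0105,.22],.503)
E
```

```text
rot [-0.     0.001 -0.048] shift [  -5.4 -263.7    4.2] q6 -1.67
```

Call:
{"fn": "arm_command", "kwargs": {"plan": [[0, 0, -0.02, -1, -40, 1, 85], [0, 0, -0.05, -2, -80, 2, 85], [0, 0, -0.05, -3, -120, 3, 85], [0, 0, -0.05, -4, -160, 4, 85], [0, 0, -0.05, -5, -200, 4, 85], [0, 0, -0.05, -5, -240, 4, 85], [0, 0, -0.05, -5, -264, 4, 85], [0, 0, -0.05, -5, -264, 4, 85]]}}

```text
t: 2.33
ee_pos: [0.4634, 0.0065, 0.22]
eef_rot: [-0.245, 0.969, -0.001, 0.001]
force: [-0.5, -0.6, 0.1]
finger_gap: 0.0851
finger_force: 0.0
```

```bash
python3 - <<'E'
from h import *
o=arm.get_obs(); print(o['ee_pos'],o['qpos']); C=cam('wrist',o)
im=arm.capture('wrist'); save('w1',im)
for r in arm.trace('wrist','driver'): print(r['conf'],np.array(r['xy'])*[640,400],dirmask(C,r['mask'],.08))
for r in arm.tip_of('wrist','driver'): u=np.array(r['xy'])*[640,400]; print(u,at_z(C,u,.021))
print(proj(C,[.463,.0105,.08]))
E
```

```text
[0.46343596 0.00653986 0.22000145] [-2.26043212e-01  1.09174797e-01  1.74969027e+00 -1.64930096e-03
  1.28073473e+00 -2.29186714e+00]
0.94 [329.984 191.4  ] (array([464.4,  10.7]), np.float64(0.752), array([67.1, 33.4]))
0.87 [259.904 259.4  ] (array([562.2, -12.5]), np.float64(0.806), array([68.8, 39.6]))
0.61 [399.488  92.52 ] (array([350.5,  23.7]), np.float64(-1.076), array([63.4, 31.5]))
[393.088  96.8  ] [0.34937227 0.02680704 0.021     ]
[328.128 187.08 ] [0.46958629 0.01293562 0.021     ]
[329.58932016 193.99162723]
```

View pics/w1.png

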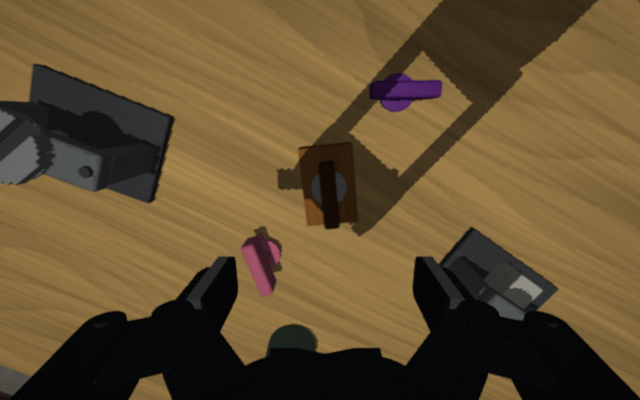

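The wrist view shows the driver's dark handle from about (326,162) to (332,228), nearly along the image column. The fingers stand to either side below, and the block gauge is at bottom right.

```bash
python3 - <<'E'
from h import *
o=arm.get_obs(); C=cam('wrist',o)
im=cv2.imread('pics/w1.png')[:,:,::-1]
s=im.astype(int)[155:235,305:350]
m=np.zeros(im.shape[:2],np.uint8); m[155:235,305:350]=(s.sum(2)<110)&(s[:,:,0]<60)
n,l,st,ce=cv2.connectedComponentsWithStats(m); k=1+np.argmax(st[1:,4]); m=(l==k); print(st[k])
for v in range(st[k][1],st[k][1]+st[k][3],6): u=np.nonzero(m[v])[0]; print(v,u.min(),u.max(),s[v-155,u.min()-305:u.max()-304].sum(1).mean().round())
print(dirmask(C,m,.08)); print(at_z(C,(326.5,162),.08),at_z(C,(332,228),.08)); print(proj(C,[.4924,.2669,.116]))
E
```

```text
[ 305  155   45   74 2343]
155 305 349 81.0
161 305 349 70.0
167 305 349 65.0
173 305 349 72.0
179 305 349 85.0
185 305 349 91.0
191 305 349 91.0
197 305 349 85.0
203 315 349 61.0
209 321 349 56.0
215 324 349 55.0
221 324 349 57.0
227 326 337 50.0
(array([459.8,  12.5]), np.float64(0.521), array([73.4, 42.8]))
[ 0.43393068 -0.00203642  0.08      ] [0.48950747 0.03461149 0.08      ]
[535.23664852 347.57379863]
```

```bash
python3 - <<'E'
from h import *
o=arm.get_obs(); C=cam('wrist',o)
im=cv2.imread('pics/w1.png')[:,:,::-1]
s=im.astype(int)
for v in range(156,234,8): print(v,s[v,312:346].sum(1))
P=[]
for t in (30,36,42):
    m=np.zeros(im.shape[:2],np.uint8); m[156:234,315:345]=(s.sum(2)<t+0)[156:234,315:345]
    n,l,st,ce=cv2.connectedComponentsWithStats(m); k=1+np.argmax(st[1:,4]); print(t,st[k],dirmask(C,l==k,.08))
E
```

```text
156 [88 88 89 82 86 82 83 88 84 84 78 76 82 82 78 80 78 83 78 78 74 74 78 75
 76 78 78 84 78 86 85 85 80 77]
164 [85 83 88 90 87 81 65 39 32 26 34 33 26 29 21 33 31 24 28 29 23 28 55 69
 68 74 84 75 86 85 84 76 82 82]
172 [ 80  85  88  86  85  77  61  38  28  34  39  36  26  37  38  38  28  32
  37  40  32  35  63 102 118 114 102  94  85  86  82  84  82  75]
180 [104 128 136 140 143 139 127  87  53  38  41  31  32  40  32  38  38  32
  38  34  43  30  40  75 121 145 152 150 148 151 154 147 135 106]
188 [137 146 145 146 143 145 141 121  78  44  37  37  34  37  37  37  37  34
  37  36  32  39  29  49  88 128 144 139 142 140 143 141 142 138]
196 [ 89 112 134 148 144 146 150 143 129  77  49  27  34  37  36  29  36  32
  22  35  39  34  35  37  59  95 135 148 142 144 143 130 106  86]
204 [219 204 167 131 110  80  82  86  82  67  49  24  37  33  37  36  39  39
  36  36  43  39  36  32  33  45  57  73  87  79  90  86  77  83]
212 [222 221 214 213 214 210 211 211 214 201 152  90  35  38  34  31  37  46
  39  36  32  40  37  39  39  31  50  66  79  86  86  88  89  86]
220 [221 217 218 216 214 209 212 212 211 214 201 153  83  40  34  41  38  36
  42  39  42  34  39  38  36  42  39  48  69  76  83  86  78  87]
228 [353 354 352 353 349 347 347 346 342 343 340 325 283 210 130  82  88  99
 117 136 144 143 175 185 215 246 280 317 335 337 333 326 316 308]
30 [320 161  14   6  39] (array([435.2,  -1.4]), np.float64(-1.072), array([12.3,  4.7]))
36 [319 161  19  54 399] (array([455.6,  11.7]), np.float64(0.594), array([52.9, 13.5]))
42 [318 161  21  67 856] (array([461.2,  15.2]), np.float64(0.607), array([66.6, 14.6]))
```

```bash
python3 - <<'E'
from h import *
go([.462,.0145,.11],.59)
E
```

```text
rot [ 0.001 -0.    -0.091] shift [ -2.8   2.1 109.7] q6 -2.29
```

Call:
{"fn": "arm_command", "kwargs": {"plan": [[0, 0, -0.09, -3, 2, 30, 85], [0, 0, -0.09, -3, 2, 65, 85], [0, 0, -0.09, -3, 2, 95, 85], [0, 0, -0.09, -3, 2, 110, 85], [0, 0, -0.09, -3, 2, 110, 85], [0, 0, -0.09, -3, 2, 110, 85]]}}

```text
t: 2.98
ee_pos: [0.4619, 0.0156, 0.1098]
eef_rot: [-0.292, 0.957, 0.001, -0.001]
force: [0.7, 0.7, 0.8]
finger_gap: 0.085
finger_force: 0.0
```

```bash
python3 - <<'E'
from h import *
o=arm.get_obs(); C=cam('wrist',o); print(o['ee_pos'])
im=arm.capture('wrist'); save('w2',im)
for r in arm.trace('wrist','driver')[:2]: print(r['conf'],np.array(r['xy'])*[640,400],dirmask(C,r['mask'],.08))
print(proj(C,[.4615,.0145,.08]))
c=proj(C,[.462,.0145,.08]).astype(int); s=im.astype(int)
for dv in range(-60,61,20):
    row=s[c[1]+dv].sum(1); print(c[1]+dv, ''.join('#' if x<45 else '.' for x in row[c[0]-40:c[0]+40]),c[0]-40)
E
```

```text
[0.46188665 0.01555081 0.10978374]
0.97 [316.992 226.   ] (array([464.7,  10.7]), np.float64(0.591), array([70.4, 31. ]))
0.88 [229.312 315.   ] (array([540.3, -11.8]), np.float64(1.044), array([51.1, 30.5]))
[324.6050196  235.01939047]
175 ................................................................................ 284
195 ..................#########################..................................... 284
215 ...................#####.#.####.###########..................................... 284
235 ....................######################...................................... 284
255 ....................########################.................................... 284
275 .....................###.###########.#####...................................... 284
295 ................................................................................ 284
```

View pics/w2.png

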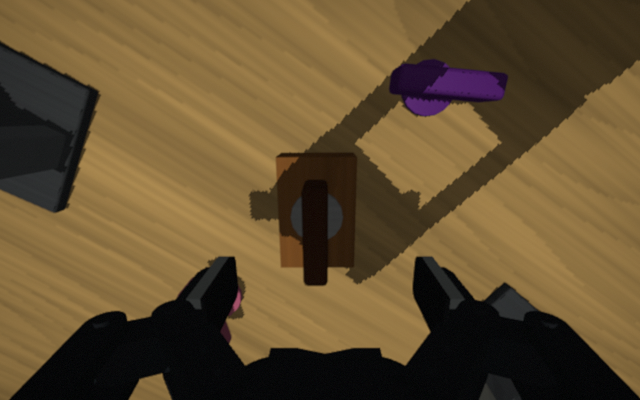

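Handle spans columns 303–327 (rows 182–285) while the fingers' midline is near column 325, so the tool must shift about −5.5 mm in tool y.

```bash
python3 - <<'E'
from h import *
C=cam('wrist')
a,b=at_z(C,(313.8,190),.08),at_z(C,(316,285),.08); m=(a+b)/2; print(a,b,np.linalg.norm(a-b),m)
d=(b-a); go([m[0],m[1],.046],np.arctan2(d[1],d[0]))
E
```

```text
[ 0.44350127 -0.00742657  0.08      ] [0.49650913 0.02904136 0.08      ] 0.06434083941937617 [0.4700052  0.01080739 0.08      ]
rot [-0.002  0.002 -0.011] shift [-3.  -6.7 65.4] q6 -2.37
```

Call:
{"fn": "arm_command", "kwargs": {"plan": [[0, 0, -0.01, -2, -6, 10, 85], [0, 0, -0.01, -3, -6.5, 35, 70], [0, 0, -0.01, -3, -6.5, 55, 60], [0, 0, -0.01, -3, -6.5, 65, 50], [0, 0, -0.01, -3, -6.5, 65, 40], [0, 0, -0.01, -3, -6.5, 65, 30], [0, 0, -0.01, -3, -6.5, 65, 20], [0, 0, -0.01, -3, -6.5, 65, 10]], "grip_force": 40}}

```text
t: 3.75
ee_pos: [0.47, 0.0102, 0.0461]
eef_rot: [-0.296, 0.955, -0.001, 0.001]
force: [0.5, -0.3, -1.6]
finger_gap: 0.0155
finger_force: 39.0
```

Call:
{"fn": "arm_command", "kwargs": {"plan": [[0, 0, 0, 0, 0, 0, 5], [0, 0, 0, 0, 0, 0, 5], [0, 0, 0, 0, 0, 0, 5], [0, 0, 0, 0, 0, 0, 5]]}}

```text
t: 4.08
ee_pos: [0.47, 0.0102, 0.046]
eef_rot: [-0.296, 0.955, -0.001, 0.001]
force: [0.6, -0.4, 6.5]
finger_gap: 0.0154
finger_force: 40.1
```

Call:
{"fn": "arm_command", "kwargs": {"plan": [[0, 0, 0, 0, 0, -10, 5], [0, 0, 0, 0, 0, -30, 5], [0, 0, 0, 0, 0, -60, 5], [0, 0, 0, 0, 0, -95, 5], [0, 0, 0, 0, 0, -125, 5], [0, 0, 0, 0, 0, -145, 5], [0, 0, 0, 0, 0, -145, 5], [0, 0, 0, 0, 0, -145, 5]], "grip_force": 60}}

```text
t: 4.75
ee_pos: [0.4693, 0.0103, 0.1907]
eef_rot: [-0.296, 0.955, -0.001, 0.001]
force: [-0.8, -0.4, -2.7]
finger_gap: 0.0152
finger_force: 58.5
```

```bash
python3 - <<'E'
from h import *
o=arm.get_obs(); print(o['ee_pos'],o['force'],o['finger_gap'],o['qpos'][5]); C=cam('wrist',o)
im=arm.capture('wrist'); save('w3',im)
for f in ('tip_of','search_frame'):
  for r in getattr(arm,f)('wrist','driver')[:3]: u=np.array(r['xy'])*[640,400]; print(f,r['conf'],u,at_z(C,u,o['ee_pos'][2]-.025))
for n in ('top',):
    C=cam(n); arm.capture(n)
    for r in arm.tip_of(n,'driver')[:3]: u=np.array(r['xy'])*[640,400]; print(n,r['conf'],u,at_z(C,u,o['ee_pos'][2]-.025))
go([.34,.15,.19],2.45-.1); go([.40,.23,.19],2.45)
E
```

```text
[0.46929715 0.01034582 0.19071909] [-0.84199943 -0.43381669 -2.66425616] 0.015184599000349613 -2.3871990188574905
tip_of 0.71 [409.088  92.92 ] [ 0.37606488 -0.00052416  0.16571909]
tip_of 0.64 [251.904 245.68 ] [ 0.49819817 -0.02443911  0.16571909]
tip_of 0.56 [325.632 238.2  ] [0.4687691  0.0098278  0.16571909]
search_frame 0.69 [417.024  93.28 ] [0.37385465 0.0030266  0.16571909]
search_frame 0.57 [245.504 256.88 ] [ 0.50692294 -0.02389035  0.16571909]
top 0.58 [294.528 241.92 ] [0.34527551 0.02389235 0.16571909]
top 0.46 [300.288 173.68 ] [0.46822514 0.01446232 0.16571909]
rot [ 0.    -0.004  1.392] shift [ 26.8 187.2  -1.2] q6 -2.39
rot [ 1.000e-03 -4.000e-03  1.292e+00] shift [-67.9 219.3  -1.3] q6 -2.39
```

View pics/w3.png

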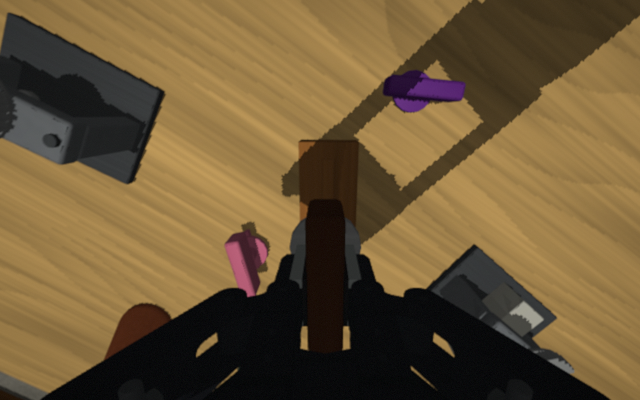

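The driver is held centred: handle at columns 305–345, with the empty stand behind it. The predicted origin matches the TCP to 1 mm. Next I go to a standoff in front of the slot.

```bash
python3 - <<'E'
from h import *
go([.555,.214,.19],2.45)
E
```

```text
rot [ 1.000e-03 -4.000e-03  1.292e+00] shift [-186.8  118.6   -1.8] q6 -2.39
```

Call:
{"fn": "arm_command", "kwargs": {"plan": [[0, 0, 0.12, -20, 13, -1, 5], [0, 0, 0.24, -43, 27, -1, 5], [0, 0, 0.36, -67, 43, -1, 5], [0, 0, 0.48, -91, 58, -1, 5], [0, 0, 0.6, -115, 73, -1, 5], [0, 0, 0.72, -140, 89, -1, 5], [0, 0, 0.84, -165, 105, -1, 5], [0, 0, 0.96, -187, 119, -1, 5]]}}

```text
t: 5.67
ee_pos: [0.5559, 0.2159, 0.1893]
eef_rot: [0.182, 0.983, -0.0, -0.001]
force: [0.4, 0.2, -1.2]
finger_gap: 0.0153
finger_force: 58.6
```

Call:
{"fn": "arm_command", "kwargs": {"plan": [[0, 0, 0.11, 0, 0, 0, 5], [0, 0, 0.22, 0, 0, 0, 5], [0, 0, 0.33, 0, 0, 0, 5], [0, 0, 0.33, 0, 0, 0, 5], [0, 0, 0.33, 0, 0, 0, 5]]}}

```text
t: 6.08
ee_pos: [0.5555, 0.2142, 0.1897]
eef_rot: [0.337, 0.942, -0.001, -0.001]
force: [0.2, 0.4, -2.3]
finger_gap: 0.0149
finger_force: 58.8
```

```bash
python3 - <<'E'
from h import *
o=arm.get_obs(); print(o['ee_pos'],R.from_quat(o['eef_rot']).as_matrix()[:,0],o['qpos'][5]); C=cam('wrist',o)
im=arm.capture('wrist'); save('w4',im)
for r in arm.tip_of('wrist','slot')[:3]: u=np.array(r['xy'])*[640,400]; print(r['conf'],u,at_z(C,u,.106))
for r in arm.trace('wrist','slot')[:3]: print(r['conf'],np.array(r['xy'])*[640,400],dirmask(C,r['mask'],.116))
print(proj(C,[.4924,.2669,.116]))
E
```

```text
[0.55554929 0.21418827 0.18968698] [-0.77344639  0.63386019  0.00139408] -0.7034516335711196
0.74 [329.472 100.   ] [0.49409202 0.26946879 0.106     ]
0.81 [332.288  96.28 ] (array([494.3, 267.5]), np.float64(-0.716), array([57.2, 56.8]))
[325.16017674  99.78280905]
```

View pics/w4.png

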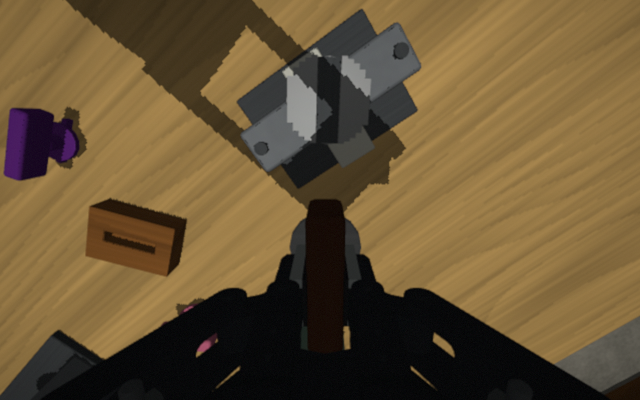

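The gauge with the block is at (330,98), with beam screws at (263,148) and (401,50). The head is half in shadow, so I zoom in with contrast.

```bash
python3 - <<'E'
from h import *
im=cv2.imread('pics/w4.png')[40:160,270:390]; g=(255*(im/255.)**.45).astype(np.uint8)
cv2.imwrite('pics/w4z.png',cv2.resize(g,(600,600),interpolation=cv2.INTER_CUBIC))
C=cam('wrist'); a,b=at_z(C,(263,148),.102),at_z(C,(401,50),.102); print((a+b)/2,b-a,np.arctan2((b-a)[1],(b-a)[0]))
E
```

```text
[0.494865   0.26883402 0.102     ] [1.15523714e-02 1.20230590e-01 2.77555756e-17] 1.4750052711574206
```

View pics/w4z.png

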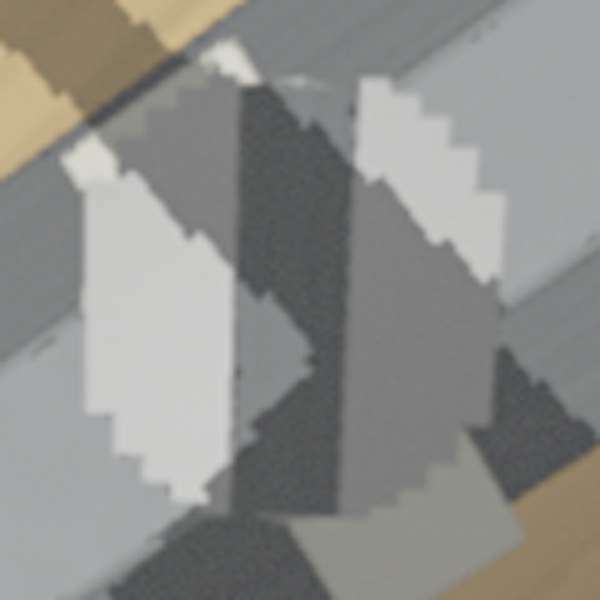

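The slot edges in the crop run (238,90)→(232,515) and (355,100)→(340,515). That puts the midline in the full picture at (329.2,59)→(327.2,143).

```bash
python3 - <<'E'
from h import *
C=cam('wrist'); a,b=at_z(C,(329.2,59),.116),at_z(C,(327.2,143),.116); d=a-b; y=np.arctan2(d[1],d[0]); print((a+b)/2,np.linalg.norm(d),y)
for p in ([.4945,.268],): go([*p,.19],y)
for p in ([.4945,.268],): go([*p,.132],y)
E
```

```text
[0.49558916 0.26734699 0.116     ] 0.05453728852324254 2.4310184129148324
rot [-0.001 -0.     0.023] shift [81.7  2.7  0.5] q6 -0.7
rot [-0.001 -0.     0.023] shift [81.6  2.7 58.5] q6 -0.7
```

Call:
{"fn": "arm_command", "kwargs": {"plan": [[0, 0, 0.02, 25, 1, 0, 5], [0, 0, 0.02, 50, 2, 0, 5], [0, 0, 0.02, 70, 3, 0, 5], [0, 0, 0.02, 82, 3, 0, 5], [0, 0, 0.02, 82, 3, 20, 5], [0, 0, 0.02, 82, 3, 38, 5], [0, 0, 0.02, 82, 3, 38, 5], [0, 0, 0.02, 82, 3, 38, 5]]}}

```text
t: 6.9
ee_pos: [0.4942, 0.2683, 0.1523]
eef_rot: [0.347, 0.938, -0.001, -0.001]
force: [-0.0, 0.7, -1.6]
finger_gap: 0.0152
finger_force: 58.9
```

```bash
python3 - <<'E'
from h import *
o=arm.get_obs(); print(o['ee_pos'],o['force'],o['ft_torque']); C=cam('wrist',o)
a=arm.capture('wrist'); s=arm.capture('scene')
g=lambda x:(255*(x/255.)**.5).astype(np.uint8)
save('w5',np.hstack([cv2.resize(g(a)[130:330,225:425],(400,400)),cv2.resize(g(s)[100:220,385:505],(400,400),interpolation=2)]))
go([.4945,.268,.1335],2.431)
E
```

```text
[0.49415468 0.26834055 0.15234203] [-0.00329428  0.70926962 -1.60092719] [ 0.0279153  -0.04651176 -0.04102672]
rot [0.001 0.001 0.001] shift [ 0.4 -1.2 20.4] q6 -0.56
```

View pics/w5.png

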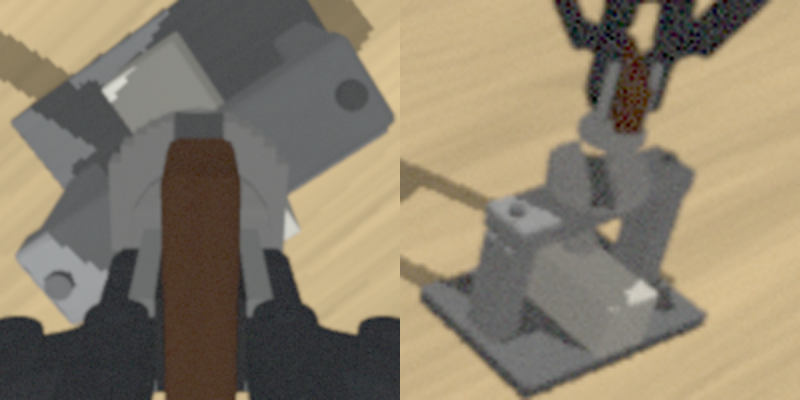

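The driver is aligned: slot columns 175–223 are centred on the handle at about 200, and so is the head (108–290). Now I seat it.

Call:
{"fn": "arm_command", "kwargs": {"plan": [[0, 0, 0, 0, -1, 6, 5], [0, 0, 0, 0, -1, 11, 5], [0, 0, 0, 0, -1, 15, 5], [0, 0, 0, 0, -1, 18, 5], [0, 0, 0, 0, -1, 19, 5], [0, 0, 0, 0, -1, 19, 5], [0, 0, 0, 0, -1, 19, 5]]}}

```text
t: 7.58
ee_pos: [0.494, 0.268, 0.1339]
eef_rot: [0.348, 0.938, -0.0, -0.0]
force: [-0.3, 0.1, -1.9]
finger_gap: 0.0152
finger_force: 58.9
```

Call:
{"fn": "arm_command", "kwargs": {"plan": [[0, 0, 0, 0, 0, 0.7, 5], [0, 0, 0, 0, 0, 1.2, 5], [0, 0, 0, 0, 0, 1.5, 5], [0, 0, 0, 0, 0, 1.5, 5], [0, 0, 0, 0, 0, 1.5, 5]]}}

```text
t: 8.0
ee_pos: [0.4941, 0.268, 0.1325]
eef_rot: [0.348, 0.938, 0.0, 0.0]
force: [0.3, 0.4, -1.3]
finger_gap: 0.0152
finger_force: 58.9
```

Call:
{"fn": "arm_command", "kwargs": {"plan": [[0, 0, 0.08, 0, 0, 0, 5], [0, 0, 0.16, 0, 0, 0, 5], [0, 0, 0.24, 0, 0, 0, 5], [0, 0, 0.32, 0, 0, 0, 5], [0, 0, 0.4, 0, 0, 0, 5], [0, 0, 0.48, 0, 0, 0, 5], [0, 0, 0.56, 0, 0, 0, 5], [0, 0, 0.6, 0, 0, 0, 5]]}}

```text
t: 8.67
ee_pos: [0.4932, 0.2676, 0.1323]
eef_rot: [0.611, 0.792, -0.001, -0.0]
force: [-0.9, -1.7, 0.2]
finger_gap: 0.0148
finger_force: 59.1
```

```bash
python3 - <<'E'
from h import *
o=arm.get_obs(); print(o['ee_pos'],o['force'],o['ft_torque'],o['finger_gap'],R.from_quat(o['eef_rot']).as_matrix()[:,0],o['qpos'][5])
go([.4945,.268,.1325],1.245)
E
```

```text
[0.49317321 0.26756852 0.13234328] [-0.94530054 -1.70586871  0.24445597] [-0.23573197  0.41072046  0.02797386] 0.014775100689568171 [-2.54267682e-01  9.67133762e-01 -4.82933519e-04] 0.04167521234100307
rot [-0.002  0.001  0.583] shift [ 0.1  1.4 -0.2] q6 0.04
```

Call:
{"fn": "arm_command", "kwargs": {"plan": [[0, 0, 0.08, 0, 0, 0, 5], [0, 0, 0.16, 0, 0, 0, 5], [0, 0, 0.24, 0, 0, 0, 5], [0, 0, 0.32, 0, 0, 0, 5], [0, 0, 0.4, 0, 0, 0, 5], [0, 0, 0.48, 0, 0, 0, 5], [0, 0, 0.56, 0, 0, 0, 5], [0, 0, 0.58, 0, 0, 0, 5]]}}

```text
t: 9.33
ee_pos: [0.4928, 0.2678, 0.1322]
eef_rot: [0.811, 0.585, -0.001, -0.0]
force: [-3.8, -0.9, -0.0]
finger_gap: 0.0155
finger_force: 59.2
```

```bash
python3 - <<'E'
from h import *
o=arm.get_obs(); x=R.from_quat(o['eef_rot']).as_matrix()[:,0]; print(o['ee_pos'],o['force'],o['ft_torque'],o['finger_gap'],np.arctan2(x[1],x[0]),o['qpos'][5])
a=arm.capture('wrist'); s=arm.capture('scene')
g=lambda x:(255*(x/255.)**.5).astype(np.uint8)
save('w6',np.hstack([cv2.resize(g(a)[130:330,225:425],(400,400)),cv2.resize(g(s)[100:220,385:505],(400,400),interpolation=2)]))
E
```

```text
[0.49277889 0.26776089 0.13224021] [-3.78700655 -0.92164225 -0.0291443 ] [-0.15973238  0.67995239  0.03198332] 0.015459734029725634 1.248767512923171 0.6207755179581392
```

View pics/w6.png

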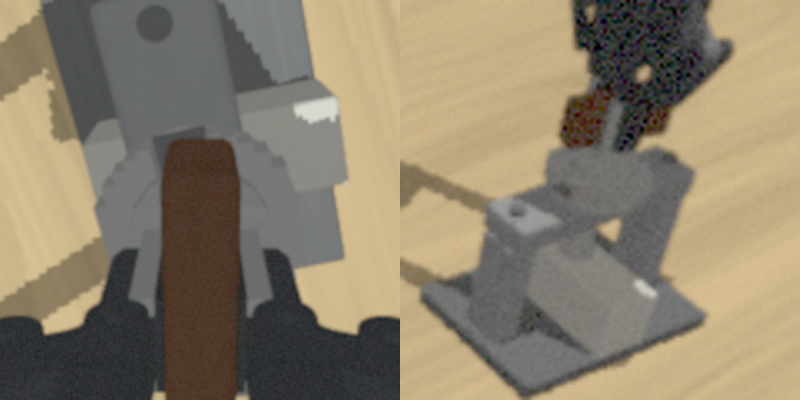

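The slot now lies nearly parallel with the beam (within about 0.1 rad), and the driver is seated with its collar on the head. I release it and retreat.

Call:
{"fn": "arm_command", "kwargs": {"plan": [[0, 0, 0, 0, 0, 0, 16], [0, 0, 0, 0, 0, 0, 19], [0, 0, 0, 0, 0, 0, 24], [0, 0, 0, 0, 0, 0, 35], [0, 0, 0, 0, 0, 0, 50], [0, 0, 0, 0, 0, 0, 60], [0, 0, 0, 0, 0, 0, 60], [0, 0, 0, 0, 0, 0, 60]]}}

```text
t: 10.1
ee_pos: [0.4942, 0.268, 0.1325]
eef_rot: [0.81, 0.586, 0.0, 0.0]
force: [0.3, 0.9, 0.0]
finger_gap: 0.0601
finger_force: 0.0
```

Call:
{"fn": "arm_command", "kwargs": {"plan": [[0, 0, 0, 0, 0, -10, 60], [0, 0, 0, 0, 0, -25, 60], [0, 0, 0, 0, 0, -50, 60], [0, 0, 0, 0, 0, -80, 60], [0, 0, 0, 0, 0, -110, 60], [0, 0, 0, 0, 0, -120, 60], [0, 0, 0, 0, 0, -120, 60], [0, 0, 0, 0, 0, -120, 60]]}}

```text
t: 10.77
ee_pos: [0.494, 0.268, 0.2527]
eef_rot: [0.81, 0.586, 0.001, 0.0]
force: [0.1, 0.1, -0.2]
finger_gap: 0.06
finger_force: 0.0
```

```bash
python3 - <<'E'
from h import *
o=arm.get_obs(); print(o['ee_pos'],o['force'],o['finger_gap'])
a=arm.capture('wrist'); s=arm.capture('scene'); C=cam('wrist')
for r in arm.tip_of('wrist','driver')[:2]: u=np.array(r['xy'])*[640,400]; print(r['conf'],at_z(C,u,.107))
g=lambda x:(255*(x/255.)**.5).astype(np.uint8)
save('w7',np.hstack([cv2.resize(g(a)[130:330,225:425],(400,400)),cv2.resize(g(s)[100:220,385:505],(400,400),interpolation=2)]))
E
```

```text
[0.49403285 0.26800788 0.25270244] [ 0.14202874  0.07077626 -0.18392673] 0.060046643268432766
0.83 [0.49513256 0.26637686 0.107     ]
```

View pics/w7.png

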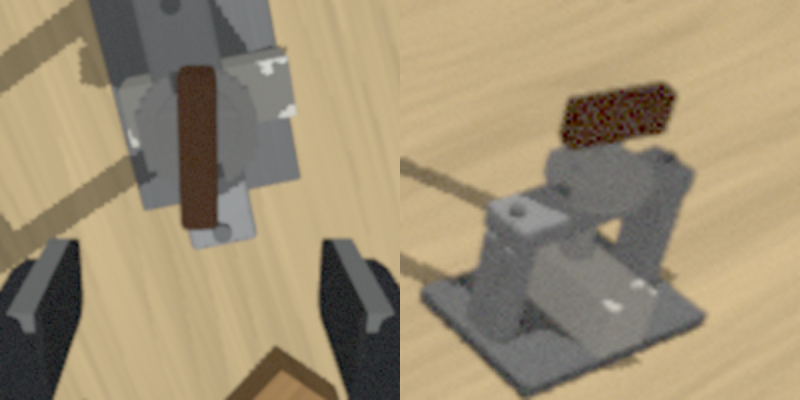

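The driver stands upright in the slot over the block, the block has not moved and the fingers are clear. By geometry the screw is at about 1.35, so I hand in.

```bash
python3 -c "
from workcell import arm
print(arm.job_done())"
```

```text
the job is handed in; nothing more can be done
None
```

The job is handed in, with the driver standing seated in the slot, the screw turned to about 1.35 rad (worked out from the driver's angle, foot force not measured), and the block in place; no verdict came back.

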